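# Press the lid home on the sprung cup seat and hold it on the stop

### The arm

A 6-joint arm with a two-finger parallel gripper is mounted at the origin on a cart in front of the work surface, level with it; the furniture and walls round the work are solid. World frame = base frame: x ahead of the robot, y to its left, z up, the work surface at z = 0. Lengths are in mm, angles in rad, forces in N, time in s.
With the tool pointing down it reaches from about 425 to 950 mm from the base axis. Payload 3.5 kg.
Tool frame: the origin (TCP) lies between the finger pads; the fingertips stand 14 mm ahead of it and the grasp point (between the pads) lies 5 mm behind it; z points along the fingers, y is the line along which they close (so a half turn about z gives the same grasp; the last joint's range is limited). The gripper opens to 85 mm and grips with 20 to 120 N. Pads are 22 mm wide; open, the fingers measure 114 mm over their backs; the gripper's body (76 mm by 85 mm) begins 54 mm behind the grasp point. The pads swing forward as they close: fully open they stand 13 mm farther back than shut.
Start: joints at [0.985, 0.286, 1.577, -0, 1.279, -0.15], TCP at [284.905, 611.911, 220.125] pointing down, gripper open.
Joint ranges: [-2.77, 2.77], [-0.9, 2.22], [0.21, 2.48], [-1.53, 4.67], [0.24, 2.81], [-2.84, 2.84]. Speed limits (rad/s): [2.79, 2.79, 3.14, 3.14, 3.14, 3.14].

### API

Orientations are given as a rotation vector (axis times angle).
In Python, from station import readout, optics, close_job gives the robot as it stands. The module is installed in compiled form; this text tells all that it offers.
- The arm moves only by the shell command python3 -m inch 'ROWS'. ROWS is JSON, one flat list of numbers, 5 for each row, row after row: the shift along the tool's x, y, z in mm, then the turn about the tool's z in rad, then the opening in per cent of the stroke, from 0 (shut) to 100 (fully open). A call has 1 to 12 rows; each row is the pose to reach, as a shift and turn from the pose commanded when the call began, along the tool's axes at that moment; what a row does not reach only later rows make up. A row lasts 1/10 s, in which the tool goes at most 50 mm and 8.59 degrees, less where a joint would pass 70% of its speed; a pose out of reach is approached as far as the arm can. A call with a gripper value outside its range is refused whole. The fingers move at their own pace and stop on an object; the grip force is fixed at half the most. Time passes only in rows, so rows that repeat a pose let the fingers close. It gives the time, the measured TCP pose, the force, the opening and the grip force at its end, in the units of the state.
- readout.observe(): the state, without advancing time (a new reading comes with each control period).
- optics.get_image(name): name is "side" or "top"; returns a dict with "frame" (400x640x3 uint8, red, green, blue), "fx", "fy", "cx", "cy" (pixels), "rvec" (rotation vector, rad) and "tvec" (3), from world to camera coordinates, as OpenCV has them. Camera axes: x right, y down, z forward; pixel columns grow to the right and rows downward; lengths in mm; the calibration is good to about 2 mm. A picture is of the moment at which its call begins. There is no depth.
- close_job(): hands the job in; it is judged then, once.
The state is a dict: "time_s": time; "joints": joint angles; "dq": joint speeds; "joint_efforts": joint torques, N m; "tool_pos": TCP position; "ee_rot": TCP orientation; "ft_force": force on the tool from outside, world axes, zero at the start; "moment": the same for the moment, N m; "grip_width": opening from 0.0 (shut) to 1.0 (fully open); "grasp_force": force on a finger pad.
Only numpy, scipy, OpenCV 4.12 (cv2) and the standard library are available. Lean on these libraries where they do the work, as an engineer would, in place of code of your own. Each camera call takes 0.05 s, during which the arm holds its last target. There are 200 camera calls.

### The job

Pick up the orange lid by its knob and set it level on the white cup that stands on the blue sprung seat, so that it is fully seated on the rim. Then press lid and cup straight down against the spring until the blue seat meets its hard stop on the yellow collar, without forcing it (stay under about 60 N). Keep it pressed on the stop for about two seconds and finish while still holding it down there; leave the other things on the bench alone.

Things in the scene. Friction and masses are not known exactly. Their poses are not given: they have to be found in the camera images.
- lid_grip (a point): the loose orange lid, 0.07 to 0.14 kg, standing on the bench knob up. Point on its axis half-way up the knob, 29 mm above its lowest face; z up along the axis. Knob 26 mm across, 32 mm high: its top is 16 mm above the point, the flange top 16 mm below, the flange underside, which lands on the rim, 21 mm below. So when fully seated the point is 21 mm above the rim centre
- lid: the same lid, origin at the centre of its lowest face. From below: black spigot 56 mm across (chamfered), 8 mm deep, enters the cup; flange 78 mm across, 5 mm thick; round knob
- cup_rim (a point): centre of the mouth of the loose white steel cup, at rim height; z is the cup's axis, up. Cup 90 mm high, 73 mm outside, about 64 mm inside at the mouth (some 4 mm of play round the lid's spigot). It stands in the dish of the blue sprung seat with about 2 mm of play, rim 158 mm above the bench with the seat up
- cup: the same cup, origin at the centre of its underside
- station: fixture fixed to the bench, origin at the centre of its underside: grey base 126 x 126 x 12 mm, short barrel with a yellow stop collar (70 mm across, top 36 mm above the bench), steel spring, and above it the blue round seat (84 mm across) on a vertical plunger
- seat (a joint): travel of the blue sprung seat in m: 0 with the seat up (14 mm gap over the yellow collar), grows as it is pressed down, 0.014 on the hard stop. With cup and lid on it, it begins to yield at about 4 N of push and takes about 11 N at the stop; let go, it springs up again
- pen: bystander, leave alone: blue and white marker pen lying on the bench, 136 x 13 mm
- bung: bystander, leave alone: black rubber stopper, 31 mm across, 26 mm high
- blue_cap: bystander, leave alone: blue screw cap lying on the bench, 53 mm across, 26 mm high
- small_bottle: bystander, leave alone: small white bottle with white cap, 36 mm across, 75 mm high
- clear_bottle: bystander, leave alone: clear bottle with dark blue cap, 69 mm across, 152 mm high
- scoop: bystander, leave alone: steel lab spatula lying on the bench, 181 x 12 x 4 mm
Things that resemble listed ones, but are neither listed nor needed, are in the scene too. What is shaped like the lid but brown or purple is not meant.

How it is judged:
By the outcome, as a careful person would: the job done as asked, in the order asked, and still so for the second after the job is handed in, while the arm keeps its last pose, push and grip.
It also fails if it takes over 51 s, if anything falls off the work surface, if the arm or the gripper's body presses on something with over 40 N, if the wrist force passes 120 N, or if a joint passes its speed limit or range.

## Working session

There is one attempt and no reset: what is moved stays moved. The work goes in short steps, Python scripts to look and compute and a shell command to move; the robot and the scene stay as the last step left them, time stands still between calls to the robot, and variables do not carry over. Pictures are saved under pics/ and viewed, at most 10 in all, crops included, and the job is handed in when it is done.

```bash
mkdir -p pics
cat > h.py <<'E'
import numpy as np, cv2
from station import readout, optics
def shot(name, fn):
    d=optics.get_image(name); cv2.imwrite('pics/'+fn, d['frame'][:,:,::-1]); 
    np.savez('pics/'+fn+'.npz',**{k:np.array(v) for k,v in d.items()}); return d
def load(fn): return dict(np.load('pics/'+fn+'.npz'))
def ray(d,u,v,z):
    R=cv2.Rodrigues(np.array(d['rvec'],float))[0]; t=np.array(d['tvec'],float).ravel()
    C=-R.T@t; w=R.T@np.array([(u-d['cx'])/d['fx'],(v-d['cy'])/d['fy'],1.])
    return C+w*(z-C[2])/w[2]
def proj(d,p):
    R=cv2.Rodrigues(np.array(d['rvec'],float))[0]; c=R@np.array(p,float)+np.array(d['tvec'],float).ravel()
    return d['fx']*c[0]/c[2]+d['cx'], d['fy']*c[1]/c[2]+d['cy']
E
python3 - <<'E'
from h import *
for n in('side','top'):
    d=shot(n,n+'0.png'); R=cv2.Rodrigues(np.array(d['rvec'],float))[0]; print(n,-R.T@np.array(d['tvec'],float).ravel(),R[2],d['fx'])
s=readout.observe(); print(s)
E
```

```text
side [ 475.6845452  -989.53616065  480.2941003 ] [ 0.10455594  0.92732753 -0.35934901] 388.32081626142747
top [ 425.94213269  -58.51875774 1292.48705638] [ 0.11131527  0.00495846 -0.99377277] 417.2137448469319
{'time_s': 0.1, 'joints': array([ 9.84991066e-01,  2.87127120e-01,  1.57803047e+00,  6.64235844e-06,
        1.27861399e+00, -1.49988242e-01]), 'dq': array([ 0.00101092, -0.00259963, -0.00372771, -0.00074805,  0.00259562,
        0.00094345]), 'joint_efforts': array([-3.36291996e-04, -4.07301128e+01, -2.93697649e+01, -1.91031049e-04,
        3.47107576e-03, -1.28468295e-05]), 'tool_pos': array([284.56938648, 611.3980458 , 218.85223752]), 'ee_rot': array([-0.67900674, -3.0665263 ,  0.00318923]), 'ft_force': array([0.40002558, 0.52352061, 0.61737681]), 'moment': array([-0.01180737,  0.05201439,  0.03040237]), 'grasp_force': 0.0, 'grip_width': 0.9995200020439945}
```

View pics/top0.png

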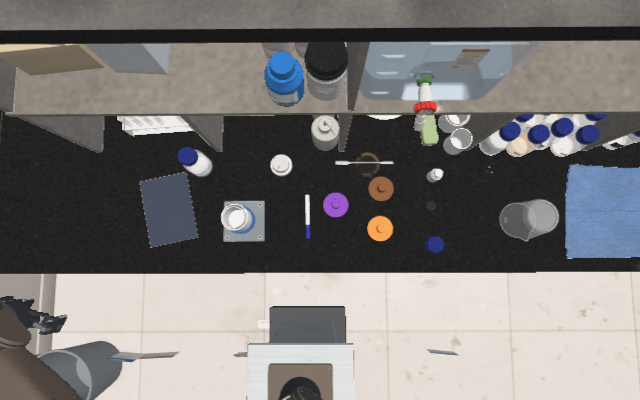

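View pics/side0.png

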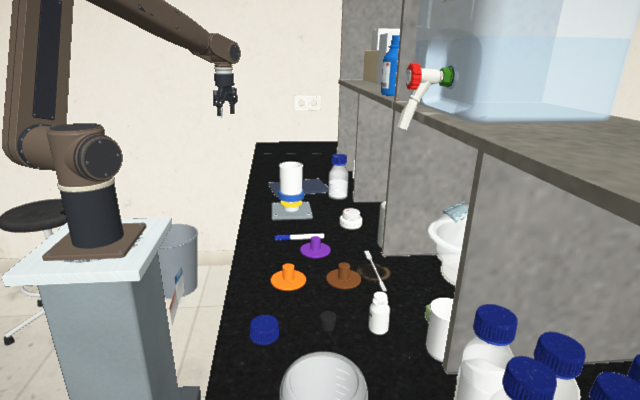

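Top view: orange lid at about (380,229), cup mouth near (236,216), station base at (243,221). Brown and purple lookalikes are at (381,188) and (336,205). Side view: orange lid at (289,280), cup mouth near (291,166). The overhead shelf is beyond the work. Next I measure the lid and cup.

Run:
```python
from h import *
from scipy.optimize import least_squares
def mask(d,lo,hi,box):
    h=cv2.cvtColor(d['frame'],cv2.COLOR_RGB2HSV); m=cv2.inRange(h,lo,hi); k=np.zeros_like(m); x0,y0,x1,y1=box; k[y0:y1,x0:x1]=m[y0:y1,x0:x1]; return k
T,S=load('top0.png'),load('side0.png')
def sil(d,c,parts):  # silhouette of stacked cylinders (r,z0,z1), parts relative
    im=np.zeros((400*8,640*8),np.uint8)
    a=np.linspace(0,2*np.pi,60)
    for r,z0,z1 in parts:
        P=np.array([proj(d,(c[0]+r*np.cos(t),c[1]+r*np.sin(t),z)) for z in(z0,z1) for t in a])
        cv2.fillConvexPoly(im,cv2.convexHull(((P+.5)*8).astype(np.int32)),255)
    return cv2.resize(im,(640,400),interpolation=cv2.INTER_AREA)
def fit(tag,parts,mT,mS,c0):
    for n,d,m in(('top',T,mT),('side',S,mS)):
        c=np.array(c0,float)
        ys,xs=np.nonzero(m); tgt=np.array([xs.mean(),ys.mean()])
        def f(c):
            s=sil(d,c,parts).astype(float); Y,X=np.mgrid[:400,:640]
            return np.array([(s*X).sum(),(s*Y).sum()])/s.sum()-tgt
        for _ in range(3):
            J=np.stack([(f(c+e)-f(c-e))/20 for e in(np.array([10.,0]),np.array([0,10.]))],1); c=c-np.linalg.solve(J,f(c))
        print(tag,n,c.round(1),'area',len(xs),(sil(d,c,parts)>127).sum(),'bbox',xs.min(),xs.max(),ys.min(),ys.max())
o=((8,130,90),(20,255,255))
fit('lid',[(39,8,13),(13,13,45)],mask(T,*o,(355,205,405,255)),mask(S,*o,(265,255,310,300)),(400,-190))
w=((0,0,110),(179,60,255))
# cup in the side view only is a clean white silhouette; top: station base gray
ms=mask(S,w[0],(179,70,255),(276,155,306,200)); ys,xs=np.nonzero(ms); print('cup side',xs.min(),xs.max(),ys.min(),ys.max())
for r in range(160,200,3): q=xs[ys==r]; print(r,q.min() if len(q) else None,q.max() if len(q) else None,end='; ')
for p in((237,217,158),(243.5,221,12)): print(ray(T,*p))
for p in((291,166,158),): print(ray(S,*p))
c=np.hstack([cv2.resize(T['frame'][190:250,210:280],None,fx=6,fy=6,interpolation=cv2.INTER_CUBIC),cv2.resize(S['frame'][150:224,262:322],(292,360),interpolation=cv2.INTER_CUBIC)])
cv2.imwrite('pics/c1.png',c[:,:,::-1])
```

```text
lid top [ 498.7 -244.8] area 543 515 bbox 367 393 215 241
lid side [ 496.9 -243.6] area 708 679 bbox 270 306 263 290
cup side 279 305 161 194
160 None None; 163 280 301; 166 279 302; 169 280 302; 172 280 302; 175 280 302; 178 280 302; 181 280 301; 184 280 301; 187 280 301; 190 281 301; 193 282 300; 196 None None; 199 None None; [522.24733887 165.37219837 158.        ]
[522.19387018 173.9427726   12.        ]
[522.01845689 156.3296589  158.        ]
```

View pics/c1.png

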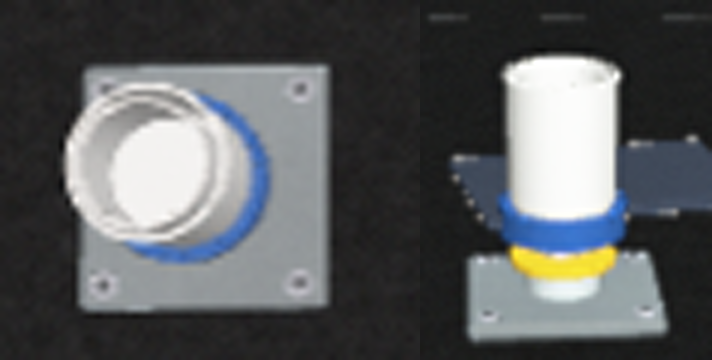

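The crop shows the rim circle centred at about (234.1,216.6) in the top view. The base centre is at (243.6,220.8), and the side-view rim ellipse is at about (290.7,165.2).

Run:
```python
from h import *
from scipy.spatial.transform import Rotation as Ro
T,S=load('top0.png'),load('side0.png')
print('rim',ray(T,234.1,216.6,158),ray(S,290.7,165.2,158),'base',ray(T,243.6,220.8,12))
print('proj check', proj(S,(522,176,158)),proj(S,(522,176,170)), proj(S,(522,176,100)))
s=readout.observe(); R=Ro.from_rotvec(s['ee_rot']).as_matrix(); print(R.round(3))
print('to lid', (R.T@(np.array([498,-244,218.85])-s['tool_pos'])).round(1))
```

```text
rim [523.380335   173.31925012 158.        ] [521.48764007 165.40014627 158.        ] base [522.8094906  173.64409729  12.        ]
proj check (np.float64(290.721344356497), np.float64(164.27445447189712)) (np.float64(290.6871079866459), np.float64(160.50441682193673)) (np.float64(290.8834148169856), np.float64(182.12131559197874))
[[-0.907  0.422 -0.001]
 [ 0.422  0.907 -0.002]
 [ 0.    -0.002 -1.   ]]
to lid [-554.6 -685.3    1.3]
```

```bash
python3 -m inch '[-326,-333,-20,0,100,-326,-333,-20,0,100,-326,-333,-20,0,100,-326,-333,-20,0,100,-326,-333,-20,0,100,-326,-333,-20,0,100,-326,-333,-20,0,100,-326,-333,-20,0,100,-326,-333,-20,0,100,-326,-333,-20,0,100]' && python3 -m inch '[-228,-353,60,0,100,-228,-353,60,0,100,-228,-353,60,0,100,-228,-353,60,0,100,-228,-353,60,0,100,-228,-353,60,0,100,-228,-353,60,0,100,-228,-353,60,0,100,-228,-353,60,0,100,-228,-353,60,0,100,-228,-353,60,0,100,-228,-353,60,0,100]'
cat >> h.py <<'E'
from scipy.spatial.transform import Rotation as Ro
def rel(p):
    s=readout.observe(); R=Ro.from_rotvec(s['ee_rot']).as_matrix()
    print(s['time_s'],'tcp',s['tool_pos'].round(1),'tilt',np.degrees(R[:2,2]).round(2),'F',s['ft_force'].round(1),'w',s['grip_width'],'rel',(R.T@(np.array(p)-s['tool_pos'])).round(1))
E
python3 - <<'E'
from h import *
rel((498,-244,31))
a=shot('top','top1.png')['frame'][180:280,320:440]; b=shot('side','side1.png')['frame'][190:310,220:360]
cv2.imwrite('pics/c2.png',np.hstack([cv2.resize(a,(420,350)),cv2.resize(b,(380,350))])[:,:,::-1])
E
```

```text
time_s: 1.1
tool_pos: [440.7, 168.9, 240.1]
ee_rot: [0.686, 3.065, -0.002]
ft_force: [1.1, 1.2, 0.7]
grip_width: 0.999
grasp_force: 0.0
time_s: 2.3
tool_pos: [497.4, -242.6, 180.0]
ee_rot: [-0.677, -3.067, -0.001]
ft_force: [-0.3, 0.9, -0.5]
grip_width: 0.999
grasp_force: 0.0
2.3 tcp [ 497.4 -242.6  180. ] tilt [-0.02  0.04] F [-0.3  0.9 -0.5] w 0.9990854025505796 rel [ -1.3  -1.1 149. ]
```

View pics/c2.png

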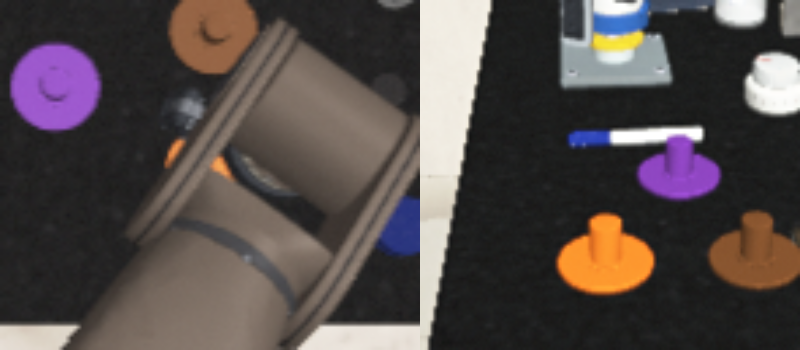

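The arm hides the lid from above. In the side view the lid stands clear and the gripper is above the crop. I'll descend to just above the knob and check again.

```bash
python3 -m inch '[-1,-1,50,0,100,-1,-1,100,0,100,-1,-1,112,0,100,-1,-1,112,0,100,-1,-1,112,0,100]'
python3 - <<'E'
from h import *
rel((498,-244,31))
b=shot('side','side2.png')['frame'][190:310,220:360]
cv2.imwrite('pics/c3.png',cv2.resize(b,(700,600))[:,:,::-1])
E
```

```text
time_s: 2.9
tool_pos: [499.5, -245.7, 70.3]
ee_rot: [0.677, 3.065, -0.002]
ft_force: [0.5, -0.5, 1.0]
grip_width: 1.002
grasp_force: 0.0
2.9 tcp [ 499.5 -245.7   70.3] tilt [ 0.15 -0.11] F [ 0.5 -0.5  1. ] w 1.0017488273054755 rel [ 2.2  0.9 39.3]
```

View pics/c3.png

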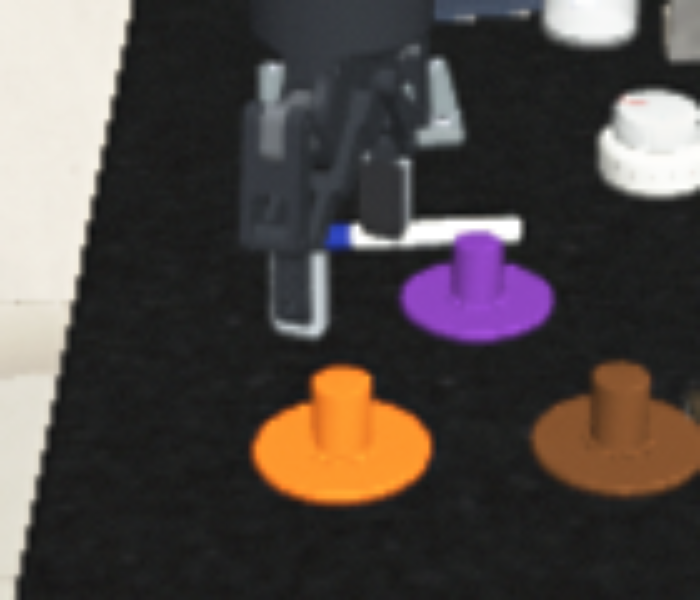

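Finger midpoint (~344) lines up with the knob (~341) and the clearance is right. Descend and grip.

```bash
python3 -m inch '[1,1,20,0,100,1,1,37,0,100,1,1,37,0,100,1,1,37,0,0,1,1,37,0,0,1,1,37,0,0,1,1,37,0,0,1,1,37,0,0,1,1,37,0,0,1,1,37,0,0,1,1,37,0,0,1,1,37,0,0]' && python3 -m inch '[0,0,0,0,0,0,0,0,0,0,0,0,-15,0,0,0,0,-40,0,0,0,0,-80,0,0,0,0,-120,0,0,0,0,-170,0,0,0,0,-190,0,0,0,0,-190,0,0]'
python3 - <<'E'
from h import *
rel((522.5,173,0))
b=shot('side','side3.png')['frame'][130:310,200:350]
cv2.imwrite('pics/c4.png',cv2.resize(b,(500,600))[:,:,::-1])
E
```

```text
time_s: 4.15
tool_pos: [499.6, -245.8, 33.8]
ee_rot: [0.678, 3.062, -0.005]
ft_force: [-0.7, -1.1, 9.8]
grip_width: -0.002
grasp_force: 4.9
time_s: 5.05
tool_pos: [499.1, -244.6, 226.0]
ee_rot: [0.677, 3.06, -0.005]
ft_force: [0.3, 0.0, 0.3]
grip_width: -0.0
grasp_force: 0.0
5.05 tcp [ 499.1 -244.6  226. ] tilt [ 0.37 -0.26] F [0.3 0.  0.3] w -0.0004938140402298408 rel [156.7 388.8 224.2]
```

View pics/c4.png

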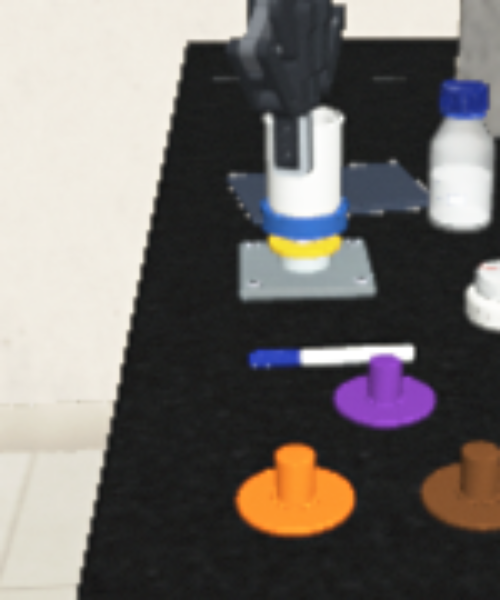

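The grasp missed: the fingers are fully shut and the lid is still on the bench (crop (295,490)). I'll measure where lid and fingers are.

Run:
```python
from h import *
for fn in('side0.png','side2.png','side3.png'):
    d=load(fn); h=cv2.cvtColor(d['frame'],cv2.COLOR_RGB2HSV); m=cv2.inRange(h,(8,130,90),(20,255,255))[255:300,260:320]
    ys,xs=np.nonzero(m); print(fn,len(xs),xs.mean()+260,ys.mean()+255,xs.min()+260,xs.max()+260,ys.min()+255,ys.max()+255)
d=load('side2.png')
R=Ro.from_rotvec([0.677,3.065,-.002]).as_matrix()
for p in((0,0,0),(0,50,0),(0,-50,0),(0,50,14),(0,-50,14),(0,50,1),(0,-50,1)):
    q=np.array([499,-245,68.])+R@np.array(p,float); u=np.array(proj(d,q)); print(p,q.round(),((u-[220,190])*5).round())
print('knob top',(np.array(proj(d,(498,-244,45)))-[220,190])*5,'knob base',(np.array(proj(d,(498,-244,13)))-[220,190])*5)
d=load('side3.png')
u=np.array(proj(d,[499,-244.6,226-14])); print('shut tip in c4',(u-[200,130])*3.333)
```

```text
side0.png 708 287.89830508474574 278.1949152542373 270 306 263 290
side2.png 708 287.89830508474574 278.1949152542373 270 306 263 290
side3.png 708 288.1694915254237 278.1553672316384 270 306 263 290
(0, 0, 0) [ 499. -245.   68.] [343. 333.]
(0, 50, 0) [ 520. -200.   68.] [386. 283.]
(0, -50, 0) [ 478. -290.   68.] [296. 389.]
(0, 50, 14) [ 520. -200.   54.] [386. 310.]
(0, -50, 14) [ 478. -290.   54.] [297. 419.]
(0, 50, 1) [ 520. -200.   67.] [386. 285.]
(0, -50, 1) [ 478. -290.   67.] [296. 391.]
knob top [341.48983888 378.48170069] knob base [342.28582307 441.5583287 ]
shut tip in c4 [292.95398637 213.28145368]
```

The fingers' image sits about 12 px higher than the stated tool geometry predicts, and the contact force came at TCP z = 34. So the shut tips are really about 11 mm above the reported TCP, and they closed on top of the knob. I'll open and go lower in guarded steps.

```bash
python3 -m inch '[0,0,0,0,100,0,0,0,0,100,0,0,0,0,100,0,0,0,0,100,0,0,0,0,100,0,0,0,0,100,0,0,0,0,100]'; python3 -c "
from h import *
rel((498,-244,30))"
python3 -m inch '[0,0,50,0,100,0,0,100,0,100,0,0,150,0,100,0,0,180,0,100,0,0,190,0,100,0,0,190,0,100,0,0,190,0,100]'
python3 - <<'E'
from h import *
rel((498,-244,7))
b=shot('side','side4.png')['frame'][190:310,220:360]
c=shot('top','top4.png')['frame'][180:280,320:440]
cv2.imwrite('pics/c5.png',np.hstack([cv2.resize(c,(300,250)),cv2.resize(b,(490,420))[170:]])[:,:,::-1]) if 0 else cv2.imwrite('pics/c5.png',np.hstack([cv2.resize(c,(400,420)),cv2.resize(b,(400,420))])[:,:,::-1])
E
```

```text
time_s: 5.8
tool_pos: [497.6, -243.8, 221.1]
ee_rot: [-0.679, -3.067, -0.0]
ft_force: [0.6, 0.0, 0.7]
grip_width: 1.003
grasp_force: 0.0
5.8 tcp [ 497.6 -243.8  221.1] tilt [-0.  0.] F [0.6 0.  0.7] w 1.0029774212743239 rel [ -0.5   0.  191.1]
time_s: 6.5
tool_pos: [499.0, -244.9, 33.1]
ee_rot: [0.678, 3.064, -0.002]
ft_force: [-0.4, -0.2, 0.4]
grip_width: 1.004
grasp_force: 0.0
6.5 tcp [ 499.  -244.9   33.1] tilt [ 0.16 -0.12] F [-0.4 -0.2  0.4] w 1.0043590981084531 rel [ 1.4  0.4 26.1]
```

View pics/c5.png

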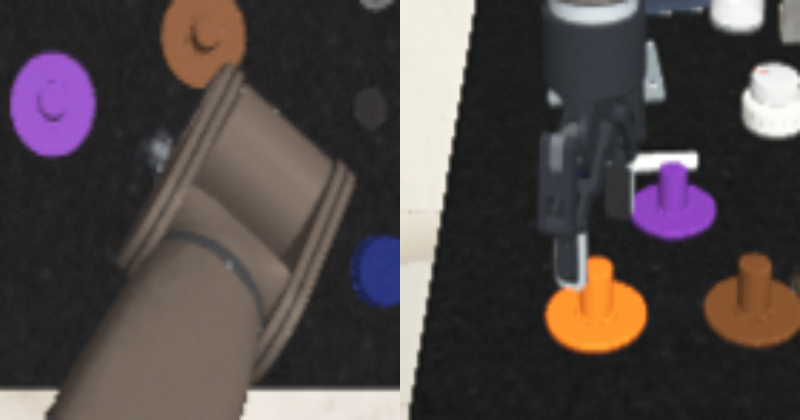

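Near fingertip at crop (570,283) is still level with the knob's upper half (z≈60), which confirms the offset. I'll go 25 mm lower and close.

```bash
python3 -m inch '[0,0,12,0,100,0,0,25,0,100,0,0,25,0,100,0,0,25,0,100]'; python3 -m inch '[0,0,0,0,0,0,0,0,0,0,0,0,0,0,0,0,0,0,0,0,0,0,0,0,0,0,0,0,0,0,0,0,0,0,0,0,0,0,0,0,0,0,0,0,0,0,0,0,0,0]'
```

```text
time_s: 7.0
tool_pos: [496.9, -243.4, 5.2]
ee_rot: [-0.679, -3.066, -0.001]
ft_force: [-0.0, -0.4, 0.2]
grip_width: 1.001
grasp_force: 0.0
time_s: 8.0
tool_pos: [498.0, -244.2, 6.7]
ee_rot: [0.679, 3.066, -0.001]
ft_force: [0.1, -0.4, 4.6]
grip_width: 0.284
grasp_force: 58.9
```

Gripped (58.9 N, width 0.284 ≈ 24 mm). Lift, then carry to above the cup.

```bash
python3 -m inch '[0,0,-10,0,0,0,0,-30,0,0,0,0,-60,0,0,0,0,-95,0,0,0,0,-130,0,0,0,0,-165,0,0,0,0,-195,0,0,0,0,-215,0,0,0,0,-220,0,0,0,0,-220,0,0]' && python3 -m inch '[8,20,0,0,0,20,50,0,0,0,36,90,0,0,0,52,130,0,0,0,68,170,0,0,0,84,212,0,0,0,100,254,0,0,0,116,294,0,0,0,132,332,0,0,0,146,368,0,0,0,154,389,0,0,0,154,389,0,0,0]' && python3 -m inch '[0,0,0,0,0,0,0,0,0,0,0,0,0,0,0]'
python3 - <<'E'
from h import *
rel((522.5,173,156))
b=shot('side','side5.png')['frame'][90:220,240:350]
c=shot('top','top5.png')['frame'][170:270,190:310]
cv2.imwrite('pics/c6.png',np.hstack([cv2.resize(c,(360,300)),np.zeros((300,0,3),np.uint8)]) if 0 else np.hstack([cv2.resize(c,(360,560))[:, :],cv2.resize(b,(440,560))])[:,:,::-1])
E
```

```text
time_s: 9.0
tool_pos: [497.3, -243.7, 226.2]
ee_rot: [0.679, 3.067, -0.0]
ft_force: [0.2, -0.5, -1.0]
grip_width: 0.286
grasp_force: 58.9
time_s: 10.2
tool_pos: [520.5, 176.2, 223.2]
ee_rot: [-0.672, -3.064, 0.002]
ft_force: [-0.4, -0.1, -1.7]
grip_width: 0.281
grasp_force: 59.1
time_s: 10.5
tool_pos: [522.0, 172.7, 225.5]
ee_rot: [-0.681, -3.066, 0.001]
ft_force: [0.3, -0.0, -0.8]
grip_width: 0.283
grasp_force: 59.1
10.5 tcp [522.  172.7 225.5] tilt [-0.06 -0.02] F [ 0.3 -0.  -0.8] w 0.2825706039546994 rel [-0.4  0.6 69.5]
```

View pics/c6.png

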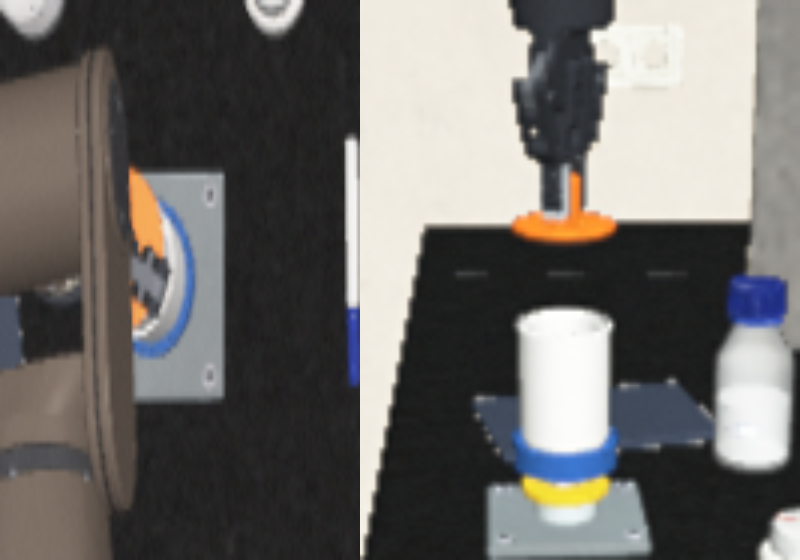

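Lid held level above the cup. Side crop: lid centre x≈564 and cup ≈565, so they are aligned. Check the held lid's height numerically and lower to just above the rim.

```bash
python3 - <<'E'
from h import *
d=load('side5.png'); h=cv2.cvtColor(d['frame'],cv2.COLOR_RGB2HSV); m=cv2.inRange(h,(5,130,90),(20,255,255))[90:160,260:330]
ys,xs=np.nonzero(m); k=[ (r+90,xs[ys==r].min()+260,xs[ys==r].max()+260) for r in sorted(set(ys))]; print(k)
a=np.linspace(0,6.28,90)
for z in (224,228,232):
    P=np.array([proj(d,(522.3+39*np.cos(t),173+39*np.sin(t),zz)) for zz in(z,z+5) for t in a]); print(z,P.min(0),P.max(0))
E
python3 -m inch '[0,0,25,0,0,0,0,45,0,0,0,0,56,0,0,0,0,56,0,0,0,0,56,0,0]'
```

```text
[(np.int64(130), np.int64(293), np.int64(294)), (np.int64(131), np.int64(293), np.int64(294)), (np.int64(132), np.int64(293), np.int64(294)), (np.int64(133), np.int64(293), np.int64(294)), (np.int64(134), np.int64(293), np.int64(294)), (np.int64(135), np.int64(293), np.int64(294)), (np.int64(136), np.int64(293), np.int64(294)), (np.int64(137), np.int64(293), np.int64(294)), (np.int64(138), np.int64(293), np.int64(294)), (np.int64(139), np.int64(283), np.int64(296)), (np.int64(140), np.int64(280), np.int64(301)), (np.int64(141), np.int64(279), np.int64(302)), (np.int64(142), np.int64(278), np.int64(303)), (np.int64(143), np.int64(278), np.int64(303)), (np.int64(144), np.int64(279), np.int64(302)), (np.int64(145), np.int64(281), np.int64(300)), (np.int64(146), np.int64(288), np.int64(293))]
224 [277.68738269 139.10150013] [303.57254092 146.30567151]
228 [277.65967014 137.8261503 ] [303.57664076 144.96005904]
232 [277.63188935 136.54776186] [303.58075065 143.61104077]
time_s: 11.1
tool_pos: [522.6, 173.6, 170.8]
ee_rot: [0.68, 3.066, 0.0]
ft_force: [-0.6, -0.7, -1.4]
grip_width: 0.285
grasp_force: 59.1
```

```bash
python3 -m inch '[0,0,3,0,0,0,0,6,0,0,0,0,8,0,0,0,0,8,0,0,0,0,8,0,0]';python3 -m inch '[0,0,1,0,0,0,0,2,0,0,0,0,3,0,0,0,0,3,0,0,0,0,3,0,0]';python3 -m inch '[0,0,1,0,0,0,0,2,0,0,0,0,2,0,0,0,0,2,0,0]'
```

```text
time_s: 11.6
tool_pos: [522.1, 173.9, 162.2]
ee_rot: [0.679, 3.067, 0.0]
ft_force: [0.3, -0.2, -1.0]
grip_width: 0.283
grasp_force: 59.1
time_s: 12.1
tool_pos: [522.1, 173.8, 159.1]
ee_rot: [-0.679, -3.067, 0.0]
ft_force: [0.0, 0.5, -1.4]
grip_width: 0.288
grasp_force: 59.1
time_s: 12.5
tool_pos: [522.1, 173.8, 157.1]
ee_rot: [-0.679, -3.067, 0.0]
ft_force: [0.9, 0.5, -1.0]
grip_width: 0.287
grasp_force: 59.1
```

No contact yet, and the spigot is ~7 mm past rim height, so it has entered the mouth. Continue to the rim.

```bash
python3 -m inch '[0,0,1,0,0,0,0,1,0,0,0,0,1,0,0]';python3 -m inch '[0,0,1,0,0,0,0,1,0,0,0,0,1,0,0]';python3 -m inch '[0,0,1,0,0,0,0,1,0,0,0,0,1,0,0]';python3 -m inch '[0,0,1,0,0,0,0,1,0,0,0,0,1,0,0]'
```

```text
time_s: 12.8
tool_pos: [522.4, 173.9, 156.7]
ee_rot: [0.679, 3.067, 0.001]
ft_force: [-0.3, -0.6, 1.9]
grip_width: 0.286
grasp_force: 59.3
time_s: 13.1
tool_pos: [522.5, 173.9, 155.8]
ee_rot: [0.679, 3.066, 0.001]
ft_force: [-1.3, -0.1, 5.1]
grip_width: 0.282
grasp_force: 59.3
time_s: 13.4
tool_pos: [522.4, 173.9, 154.5]
ee_rot: [0.679, 3.067, 0.0]
ft_force: [-1.3, 0.3, 4.8]
grip_width: 0.282
grasp_force: 59.4
time_s: 13.7
tool_pos: [522.5, 173.9, 153.7]
ee_rot: [0.679, 3.067, 0.001]
ft_force: [-1.1, -0.2, 5.8]
grip_width: 0.288
grasp_force: 59.5
```

Run:
```python
from h import *
b=shot('side','side6.png')['frame'][120:220,250:335]
cv2.imwrite('pics/c7.png',cv2.resize(b,(510,600))[:,:,::-1])
```

```text
(no output)
```

View pics/c7.png

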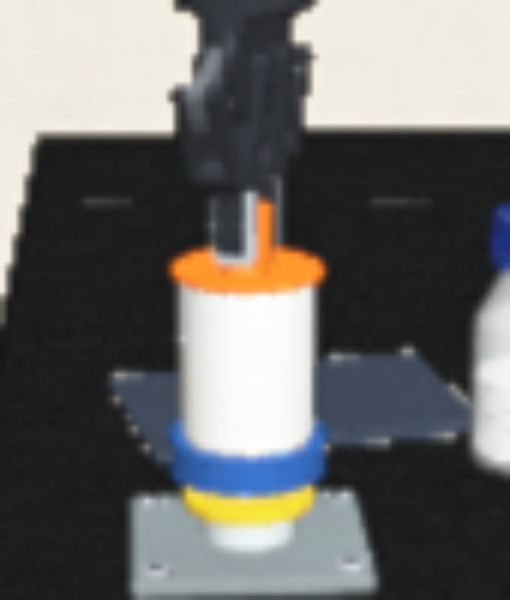

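The lid is seated flush on the rim (crop flange at (248,270), no gap) and the spring is just yielding. Contact was at z≈156.5, so the stop should come near 142.5.

```bash
python3 -m inch '[0,0,2,0,0,0,0,4,0,0,0,0,6,0,0,0,0,8,0,0,0,0,9,0,0,0,0,9,0,0,0,0,9,0,0]';python3 -m inch '[0,0,1,0,0,0,0,1,0,0,0,0,1,0,0]';python3 -m inch '[0,0,1,0,0,0,0,1,0,0,0,0,1,0,0]';python3 -m inch '[0,0,0.5,0,0,0,0,0.5,0,0,0,0,0.5,0,0]'
```

```text
time_s: 14.45
tool_pos: [522.8, 173.9, 145.8]
ee_rot: [0.679, 3.066, 0.001]
ft_force: [-2.9, -0.0, 9.3]
grip_width: 0.284
grasp_force: 59.6
time_s: 14.75
tool_pos: [522.9, 173.9, 144.9]
ee_rot: [0.679, 3.066, 0.001]
ft_force: [-2.8, -0.2, 9.9]
grip_width: 0.285
grasp_force: 59.6
time_s: 15.05
tool_pos: [522.9, 173.9, 144.0]
ee_rot: [0.679, 3.066, 0.001]
ft_force: [-4.3, -0.2, 9.5]
grip_width: 0.286
grasp_force: 59.7
time_s: 15.35
tool_pos: [522.9, 173.9, 143.6]
ee_rot: [0.679, 3.066, 0.001]
ft_force: [-3.5, -1.2, 10.6]
grip_width: 0.282
grasp_force: 59.7
```

```bash
python3 -m inch '[0,0,0.5,0,0,0,0,1,0,0,0,0,1,0,0]';python3 -m inch '[0,0,0.5,0,0,0,0,0.5,0,0,0,0,0.5,0,0]';python3 -m inch '[0,0,0.5,0,0,0,0,0.5,0,0,0,0,0.5,0,0]'
```

```text
time_s: 15.65
tool_pos: [522.9, 173.9, 142.7]
ee_rot: [0.679, 3.066, 0.001]
ft_force: [-3.6, 0.5, 11.3]
grip_width: 0.28
grasp_force: 59.7
time_s: 15.95
tool_pos: [523.0, 173.9, 142.5]
ee_rot: [0.678, 3.066, 0.001]
ft_force: [-4.2, -0.3, 11.9]
grip_width: 0.283
grasp_force: 60.1
time_s: 16.25
tool_pos: [523.1, 173.9, 142.5]
ee_rot: [0.678, 3.065, 0.001]
ft_force: [-3.6, -0.7, 12.9]
grip_width: 0.285
grasp_force: 60.4
```

Motion stalls at 142.5, which is the stop. Add a little preload.

```bash
python3 -m inch '[0,0,1,0,0,0,0,1,0,0,0,0,1,0,0]';python3 -m inch '[0,0,1,0,0,0,0,1,0,0,0,0,1,0,0]';python3 -m inch '[0,0,1,0,0,0,0,1,0,0,0,0,1,0,0,0,0,1,0,0]'
```

```text
time_s: 16.55
tool_pos: [523.4, 173.9, 142.5]
ee_rot: [0.678, 3.065, 0.001]
ft_force: [-5.3, -0.6, 17.0]
grip_width: 0.283
grasp_force: 60.8
time_s: 16.85
tool_pos: [523.7, 173.9, 142.6]
ee_rot: [0.678, 3.064, 0.001]
ft_force: [-7.1, -1.6, 20.4]
grip_width: 0.284
grasp_force: 61.2
time_s: 17.25
tool_pos: [524.0, 173.9, 142.5]
ee_rot: [0.678, 3.064, 0.001]
ft_force: [-8.0, -2.5, 25.0]
grip_width: 0.283
grasp_force: 61.5
```

On the hard stop at 25 N. Ease the small side load and hold for over two seconds.

```bash
python3 -m inch '[0.5,-0.2,0,0,0,0.9,-0.4,0,0,0,0.9,-0.4,0,0,0,0.9,-0.4,0,0,0,0.9,-0.4,0,0,0,0.9,-0.4,0,0,0,0.9,-0.4,0,0,0,0.9,-0.4,0,0,0,0.9,-0.4,0,0,0,0.9,-0.4,0,0,0,0.9,-0.4,0,0,0,0.9,-0.4,0,0,0]'; python3 -m inch '[0,0,0,0,0,0,0,0,0,0,0,0,0,0,0,0,0,0,0,0,0,0,0,0,0,0,0,0,0,0,0,0,0,0,0,0,0,0,0,0,0,0,0,0,0,0,0,0,0,0,0,0,0,0,0,0,0,0,0,0]'
python3 - <<'E'
from h import *
b=shot('side','side7.png')['frame'][120:220,250:335]
cv2.imwrite('pics/c8.png',cv2.resize(b,(510,600))[:,:,::-1])
E
```

```text
time_s: 18.45
tool_pos: [523.4, 174.0, 142.5]
ee_rot: [0.677, 3.063, 0.001]
ft_force: [-6.8, -2.1, 22.1]
grip_width: 0.283
grasp_force: 61.5
time_s: 19.65
tool_pos: [523.4, 174.0, 142.4]
ee_rot: [0.677, 3.063, 0.001]
ft_force: [-8.2, -1.8, 22.6]
grip_width: 0.285
grasp_force: 61.5
```

View pics/c8.png

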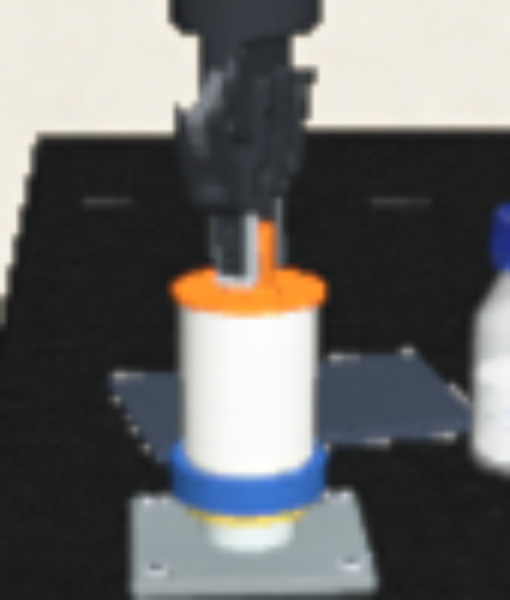

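The blue seat (crop (250,490)) is down on the yellow collar, with the lid flush and level on the cup. It has been held there for over 2.4 s at about 22 N, so I'm handing in.

```bash
python3 -c "
from station import close_job
print(close_job())"
```

```text
the job is handed in; nothing more can be done
None
```

The orange lid is seated level on the white cup and the blue seat was held on its hard stop at about 22–25 N for over two seconds, then handed in still pressed; the first grasp closed on top of the knob and was redone.

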